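# Shake a paint jar for the marked time

### The job

The blue fabric paint has settled: stand the blue jar upright in the pocket of the white jar shaker, lowering it rather than dropping it, then slide the clear guard forward over it until it is fully shut. Next turn the inner timer knob until its red pointer lines up with the yellow mark on the black outer ring, leaving the ring itself as it was set, let go, and only then push the green start button all the way down and let it come back up. Leave the other jars and things on the table where they are.

Things in the scene. Friction and masses are not known exactly. Their poses are not given: they have to be found in the camera images.
- shaker: White jar shaker with a blue skirt, fixed to the table: 260 (x) x 320 (y) mm, its flat deck 75 mm above the table. Origin on the table under its centre; its front is its -x side (towards the robot at yaw 0). On the deck: the jar pocket at x -60, y +85 mm; the clear sliding guard behind the pocket; the dial (two concentric knobs) at x -50, y -90 mm; the green start button at x +60, y -90 mm.
- pocket (a point): Centre of the pocket's floor, 45 mm above the table. The pocket is a square hole in the deck, 54 x 54 mm, sides along the shaker's x and y, 30 mm deep, rimmed in black rubber; a jar in it stands 48 mm out of the deck.
- jar_blue: The blue paint jar, closed: a straight cylinder 44 mm in diameter and 78 mm high with blue lid and white label, 100 to 200 g. Origin at the centre of its underside, z up. It starts upright on the table among the other two jars, any of the three places.
- guard (a joint): Slide of the clear guard (m): 0 = parked fully at the back, grows as the guard moves towards the shaker's front (-x of the shaker); 0.110 = fully shut, at its stop over the pocket. It starts between 0 and 0.025, needs about 2 N to slide and stays where left.
- guard_handle (a point): Centre of the top of the guard's orange handle, 166 mm above the table: an upright lug 14 mm thick along the shaker's x, 50 mm along its y, 30 mm tall, standing on the middle of the guard's clear roof (roof 90 x 92 mm, its top 61 mm above the deck). The guard is a clear box open at the front, inside 84 mm wide and 57 mm high.
- timer_knob (a joint): Angle of the inner timer knob (rad): 0 = red pointer towards the shaker's front (-x of the shaker), grows clockwise seen from above; range -0.3 to 3.3. Starts between 0.2 and 0.8. Same zero and sense as joint marker_ring: the pointer is on the mark when the two are equal. It turns with about 0.04 N m and stays where left.
- marker_ring (a joint): Angle of the outer marker ring (rad), same zero and sense as timer_knob: where the yellow mark points. Starts between 1.3 and 2.1, so the pointer has to go clockwise. It turns at a light touch (0.015 N m) and must stay as it was set.
- dial_axis (a point): Point on the upright common axis of the two knobs, 114 mm above the table, halfway up the part of the inner knob to grip. The inner knob is an aluminium cylinder, 30 mm in diameter, from 97 to 131 mm above the table (its flange and pointer below that, 93 to 97 mm). The outer ring is black, 84 mm in diameter, its top 91 mm above the table.
- pointer_tip (a point): Outer end of the inner knob's red pointer, 31 mm from the axis, 95 mm above the table. The pointer is a red arm 5 mm wide over the ring; a red stripe on the knob's top points the same way.
- ring_mark (a point): Inner end of the yellow mark on top of the black ring, 31 mm from the axis, 92 mm above the table. The mark is 6 mm wide and reaches to the ring's rim.
- start (a joint): Travel of the green start button (m): 0 = up, 0.006 = fully down, which takes about 5 N; it springs back.
- start_top (a point): Centre of the top of the green start button (32 mm in diameter), 97 mm above the table when up, pressed straight down.
- jar_yellow: Yellow paint jar, same size as the blue one, to be left alone. Origin at the centre of its underside.
- jar_green: Green paint jar, same size as the blue one, to be left alone. Origin at the centre of its underside.
- mug: Red mug, 84 mm across, 75 mm high, right of the shaker; leave alone.
- brush: Paint brush lying on the left; leave alone.
- clip_a: Black binder clip, 32 mm, right of the robot; leave alone.
- clip_b: Black binder clip, 32 mm, far left; leave alone.
- cork_block: Cork block, 60 x 35 x 30 mm, right of the robot; leave alone.
Mind the look-alikes: they are no part of the job. Several things look just like the jar_blue: the one meant starts farthest from the robot's base.

How it is judged:
By the outcome, as a careful person would: the job done as asked, in the order asked, and still so for the second after the job is handed in, with the robot touching nothing.
It also fails if it takes over 72 s, if anything falls off the work surface, if the arm or the gripper's body presses on something with over 40 N, if the wrist force passes 120 N, or if a joint passes its speed limit or range.

### The arm

A 6-joint arm with a two-finger parallel gripper is mounted at the origin on the work surface. World frame = base frame: x ahead of the robot, y to its left, z up, the work surface at z = 0. Lengths are in m, angles in rad, forces in N, time in s.
With the tool pointing down it reaches from about 0.35 to 0.925 m from the base axis. Payload 6.4 kg.
Tool frame: the origin (TCP) lies at the very end of the fingers, on their centre line; the grasp point (between the pads) lies 19 mm behind it; z points along the fingers, y is the line along which they close (so a half turn about z gives the same grasp; the last joint's range is limited). The gripper opens to 94 mm and grips with 3 to 60 N. Pads are 16 mm wide; open, the fingers measure 119 mm over their backs; the gripper's body (75 mm by 177 mm) begins 78 mm behind the grasp point.
Start: joints at [1.106, 0.245, 1.558, -0, 1.339, -0.174], TCP at [0.186, 0.623, 0.205] pointing down, gripper open.
Joint ranges: [-3.13, 3.13], [-1.02, 2.26], [0.13, 2.54], [-0.95, 4.09], [0.21, 2.88], [-2.74, 2.74]. Speed limits (rad/s): [2.57, 2.57, 3.14, 3.14, 3.14, 3.14].

### API

Orientations are given as a unit quaternion [w, x, y, z].
In Python, from station import state, grab_frame, camera_model, close_job gives the robot as it stands.
- The arm moves only by the tool move_arm, never from a script. Its argument "plan" is a list that holds one entry, the list of rows, each a list of 7 numbers: the turn, a rotation vector about the tool's x, y, z each as a share of 8 degrees, from -1 to 1, then the shift along the tool's x, y, z each as a share of 4 cm, from -1 to 1, then the closure in counts, from 0 (fully open) to 255 (shut). A call has 1 to 8 rows; each row shifts and turns the commanded pose from where the row before left it, along the tool's axes as they then stand; what a row does not reach is not made up. A row lasts 1/10 s, in which the tool goes at most 50 mm and 8.59 degrees, less where a joint would pass 70% of its speed; a pose out of reach is approached as far as the arm can. A call with a number of a shift or a turn outside -1 to 1 is refused whole. A call with a gripper value outside its range is refused whole. The fingers move at their own pace and stop on an object; "squeeze" is the grip in N (left out, the last holds). Time passes only in rows, so rows that do not move let the fingers close. It gives the time, the measured TCP pose, the force, the opening and the grip force at its end, in the units of the state.
- state(): the state, without advancing time (a new reading comes with each control period).
- grab_frame(name): name is "side" or "top" or "wrist"; returns the picture (420x560x3 uint8, red, green, blue); there is no depth.
- camera_model(name): a dict with "fx", "fy", "cx", "cy" (pixels), "k1" (the pictures are not rectified: a ray, as slopes to the right and down, at radius r is drawn at 1 + k1 r^2 times it, then the intrinsics apply), "pose" (4x4, takes a point from camera to world coordinates). Camera axes: x right, y down, z forward; pixel columns grow to the right and rows downward; lengths in m; the calibration is good to about 2 mm. A picture is of the moment at which its call begins: read the wrist's pose just before it. camera_model takes no time and is no camera call; for the wrist camera it gives the pose at the moment of the call.
- close_job(): hands the job in; it is judged then, once.
The state is a dict: "clock": time; "joint_pos": joint angles; "joint_vel": joint speeds; "effort": joint torques, N m; "ee_pos": TCP position; "eef_rot": TCP orientation; "ft_force": force on the tool from outside, world axes, zero at the start; "moment": the same for the moment, N m; "width": finger opening in m; "grip_force": force on a finger pad.
Only numpy, scipy, OpenCV 4.12 (cv2) and the standard library are available. Lean on these libraries where they do the work, as an engineer would, in place of code of your own. Each camera call takes 0.05 s, during which the arm holds its last target. There are 200 camera calls.

## Working session

There is one attempt and no reset: what is moved stays moved. The work goes in short steps, Python scripts to look and compute and a tool call to move; the robot and the scene stay as the last step left them, time stands still between calls to the robot, and variables do not carry over. Pictures are saved under pics/ and viewed, at most 10 in all, crops included, and the job is handed in when it is done.

Besides the shell and the picture viewer there is one more tool, called after "Call:" as name([rows], argument=value, ...), one row to a line, values as JSON. move_arm: Moves the arm, as the interface text tells. Shift numbers are shares of 4 cm and turn numbers shares of 8 degrees, none past 1 either way. Its arguments: {"type":"object","properties":{"plan":{"type":"array","items":{"type":"array","items":{"type":"array","items":{"type":"number"}}}},"squeeze":{"type":"number"}},"required":["plan"]}

```bash
ls; mkdir -p pics
python3 - <<'E'
from station import *
import cv2,json
s=state();print({k:s[k] for k in('clock','ee_pos','eef_rot','width','ft_force')})
for n in('top','side','wrist'):
    f=grab_frame(n);cv2.imwrite(f'pics/{n}0.png',f[:,:,::-1]);m=camera_model(n);print(n,m)
E
```

```text
pics
{'clock': 0.0, 'ee_pos': array([0.18609126, 0.62217271, 0.20435573]), 'eef_rot': array([-2.88443025e-04,  1.44877204e-01,  9.89449190e-01, -9.02029048e-04]), 'width': 0.09385524023036246, 'ft_force': array([-0.87320667,  0.62329903,  0.01740896])}
top {'fx': 482.10792285410815, 'fy': 482.10792285410815, 'cx': 279.22415424537263, 'cy': 201.27284288004637, 'k1': 0.008968441965592832, 'pose': array([[ 2.83948566e-02, -9.79841042e-01,  1.97750511e-01,
         2.12009683e-01],
       [-9.99563542e-01, -2.94461248e-02, -2.37702632e-03,
        -4.23232646e-04],
       [ 8.15209417e-03, -1.97596706e-01, -9.80249502e-01,
         1.49217907e+00],
       [ 0.00000000e+00,  0.00000000e+00,  0.00000000e+00,
         1.00000000e+00]])}
side {'fx': 411.82609130108233, 'fy': 411.82609130108233, 'cx': 283.5787773616328, 'cy': 213.44279187924337, 'k1': -0.059195003710080366, 'pose': array([[ 0.93073342, -0.23655853,  0.27888235,  0.16081654],
       [-0.36544806, -0.62986086,  0.68536342, -0.85136339],
       [ 0.01352852, -0.73980765, -0.67268241,  0.97476829],
       [ 0.        ,  0.        ,  0.        ,  1.        ]])}
wrist {'fx': 367.88684020617404, 'fy': 367.88684020617404, 'cx': 278.63361874849573, 'cy': 206.8827449663309, 'k1': -0.02013518381575471, 'pose': array([[ 2.86640348e-01,  9.23828622e-01,  2.53728179e-01,
         1.10953020e-01],
       [ 9.58038089e-01, -2.76246037e-01, -7.64927858e-02,
         6.44706769e-01],
       [-5.74820769e-04,  2.65007179e-01, -9.64246268e-01,
         3.83125013e-01],
       [ 0.00000000e+00,  0.00000000e+00,  0.00000000e+00,
         1.00000000e+00]])}
```

View pics/top0.png

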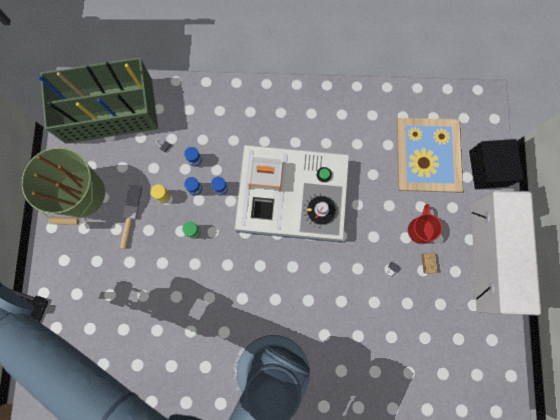

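View pics/side0.png

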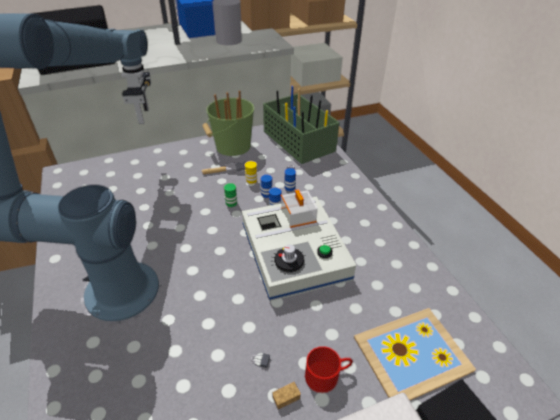

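The top view shows three blue jars at px (193,155), (192,185) and (219,185), a yellow one at (158,193) and a green one at (190,230). On the shaker are the handle at (265,169), pocket (262,208), dial (321,209) and button (324,174). The jar at (193,155) looks farthest from the base, so I'll measure all three and confirm it in a crop.

```bash
cat > h.py <<'E'
import numpy as np,cv2
from station import *
def ray(m,u,v):
    K=np.array([[m['fx'],0,m['cx']],[0,m['fy'],m['cy']],[0,0,1]])
    p=cv2.undistortPoints(np.array([[[u,v]]],float),K,np.array([m['k1'],0,0,0,0.]))[0,0]
    T=np.array(m['pose']);return T[:3,3],T[:3,:3]@np.array([p[0],p[1],1])
def onz(m,u,v,z):
    o,d=ray(m,u,v);return o+d*(z-o[2])/d[2]
def proj(m,P):
    T=np.array(m['pose']);q=T[:3,:3].T@(np.array(P)-T[:3,3]);s=q[:2]/q[2]
    s=s*(1+m['k1']*(s@s));return m['fx']*s[0]+m['cx'],m['fy']*s[1]+m['cy']
def blobs(f,lo,hi,box=None,amin=8):
    hsv=cv2.cvtColor(f,cv2.COLOR_RGB2HSV);k=cv2.inRange(hsv,lo,hi)
    if box: 
        z=np.zeros_like(k);x0,y0,x1,y1=box;z[y0:y1,x0:x1]=k[y0:y1,x0:x1];k=z
    n,_,st,c=cv2.connectedComponentsWithStats(k)
    return sorted([(int(st[i][4]),*np.round(c[i],1),*st[i][:4].tolist()) for i in range(1,n) if st[i][4]>=amin],reverse=True),k
def rd(p):return cv2.cvtColor(cv2.imread(p),cv2.COLOR_BGR2RGB)
E
python3 - <<'E'
from h import *
f=rd('pics/top0.png');m=camera_model('top')
B=(140,130,360,250)
for n,lo,hi,z in(('blue',(100,120,50),(125,255,255),.078),('green',(50,100,50),(85,255,255),.09),('orange',(5,150,120),(18,255,255),.16),('red',(170,120,90),(180,255,255),.095),('red2',(0,120,90),(4,255,255),.095),('yel',(20,130,130),(35,255,255),.092)):
    for b in blobs(f,lo,hi,B,4)[0]:
        P=onz(m,b[1],b[2],z);print(n,b,P.round(3),np.hypot(*P[:2]).round(3))
a=cv2.resize(f[135:245,140:360],None,fx=3.6,fy=3.6,interpolation=cv2.INTER_CUBIC);cv2.imwrite('pics/c1.png',a[:,:,::-1])
E
```

```text
blue (178, np.float64(218.3), np.float64(184.1), 211, 177, 16, 16) [0.545 0.181 0.078] 0.574
blue (177, np.float64(191.6), np.float64(154.3), 185, 147, 15, 16) [0.635 0.267 0.078] 0.689
blue (176, np.float64(191.6), np.float64(184.4), 184, 177, 16, 16) [0.541 0.261 0.078] 0.601
green (175, np.float64(190.0), np.float64(228.9), 183, 222, 15, 15) [0.405 0.255 0.09 ] 0.478
green (107, np.float64(323.9), np.float64(173.3), 319, 168, 11, 12) [ 0.585 -0.136  0.09 ] 0.6
orange (83, np.float64(264.6), np.float64(169.1), 257, 166, 16, 7) [0.573 0.041 0.16 ] 0.575
red2 (7, np.float64(316.1), np.float64(216.3), 315, 215, 3, 3) [ 0.452 -0.113  0.095] 0.466
yel (166, np.float64(158.1), np.float64(191.8), 151, 185, 15, 15) [0.512 0.356 0.092] 0.624
yel (13, np.float64(309.0), np.float64(209.2), 307, 208, 5, 3) [ 0.473 -0.092  0.092] 0.482
```

View pics/c1.png

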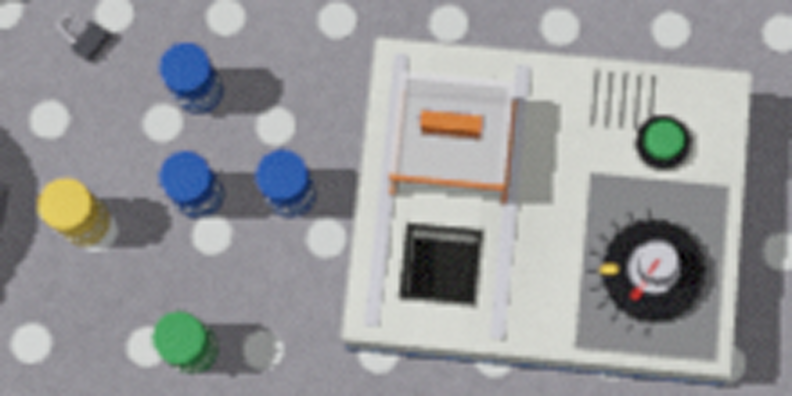

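The crop confirms the blue lids at crop px (187,70), (187,178) and (283,178), at ranges 0.689, 0.601 and 0.574 m. The farthest, at (187,70) = top px (191.6,154.3), is the one meant. Next I'll fit the shaker pose and plan the approach.

```bash
cat >> h.py <<'E'
from scipy.spatial.transform import Rotation as Ro
def rows(P,yaw):
    """remaining shift (tool axes, units of 4cm) and turn about tool z (units of 8deg) to TCP P, tool-y yaw off world y"""
    s=state();w,x,y,z=s['eef_rot'];R=Ro.from_quat([x,y,z,w]).as_matrix()
    ys=np.array([-np.sin(yaw),np.cos(yaw),0]);
    if ys@R[:,1]<0: ys=-ys
    Rt=np.c_[np.cross(ys,[0,0,-1]),ys,[0,0,-1]]
    rv=Ro.from_matrix(R.T@Rt).as_rotvec(degrees=True)/8
    d=np.array(P)-s['ee_pos']
    print('t',round(s['clock'],2),'tcp',s['ee_pos'].round(4),'turn',rv.round(2),'shift now',(R.T@d/.04).round(2),'shift after turn',(Rt.T@d/.04).round(2))
E
python3 - <<'E'
from h import *
f=rd('pics/top0.png');m=camera_model('top')
c=lambda u,v:(140+u/3.6,135+v/3.6)
L=[(( .130,.160),c(376,40),.075),((.130,-.160),c(750,72),.075),((-.130,-.160),c(729,378),.075),((-.13,.16),c(345,341),.075),((-.06,.085),c(441,264),.075),((.06,-.09),(323.9,173.3),.097)]
A=np.array([l[0] for l in L]);W=np.array([onz(m,*l[1],l[2])[:2] for l in L])
a=A-A.mean(0);w=W-W.mean(0);th=np.arctan2((a[:,0]*w[:,1]-a[:,1]*w[:,0]).sum(),(a*w).sum())
R=np.array([[np.cos(th),-np.sin(th)],[np.sin(th),np.cos(th)]]);t=W.mean(0)-R@A.mean(0)
print('yaw',th,'t',t,'res mm',((W-A@R.T-t)*1e3).round(1).tolist())
for n,p in dict(pocket=(-.06,.085),dial=(-.05,-.09),button=(.06,-.09)).items(): print(n,(R@p+t).round(4))
h=onz(m,264.6,168.6,.163);print('handle',h,'shaker',R.T@(h[:2]-t))
print('clip',onz(m,166.5,146,.01))
rows([.635,.267,.20],th)
E
```

```text
yaw -0.06186895785173226 t [ 0.52814426 -0.04329464] res mm [[-0.6, -0.7], [0.7, -0.2], [-1.6, 1.0], [-0.1, -2.3], [1.4, 0.2], [0.3, 2.0]]
pocket [0.4735 0.0453]
dial [ 0.4727 -0.13  ]
button [ 0.5825 -0.1368]
handle [0.57387307 0.04072251 0.163     ] shaker [0.04044659 0.08668379]
clip [0.68065298 0.36191848 0.01      ]
t 0.15 tcp [0.1861 0.6223 0.2046] turn [-0.01 -0.   -1.64] shift now [-13.3   -5.29   0.12] shift after turn [-11.75  -8.17   0.12]
```

Call:
move_arm([
  [[0, 0, -0.82, 0, 0, 0, 50], [0, 0, -0.82, 0, 0, 0, 50], [0, 0, 0, -0.98, -0.68, 0, 50], [0, 0, 0, -0.98, -0.68, 0, 50], [0, 0, 0, -0.98, -0.68, 0, 50], [0, 0, 0, -0.98, -0.68, 0, 50], [0, 0, 0, -0.98, -0.68, 0, 50], [0, 0, 0, -0.98, -0.68, 0, 50]],
], squeeze=15)

```text
clock: 0.95
ee_pos: [0.4121, 0.4438, 0.2052]
eef_rot: [-0.0, 0.031, 1.0, -0.0]
ft_force: [0.5, 0.3, 0.9]
width: 0.0758
grip_force: 0.0
```

Call:
move_arm([
  [[0, 0, 0, -0.98, -0.68, 0, 50], [0, 0, 0, -0.98, -0.68, 0, 50], [0, 0, 0, -0.9, -0.68, 0, 50], [0, 0, 0, -0.5, -0.6, 0, 50], [0, 0, 0, -0.2, -0.4, 0, 50], [0, 0, 0, 0, 0, 0, 50]],
])

```text
clock: 1.55
ee_pos: [0.546, 0.3136, 0.2051]
eef_rot: [-0.0, 0.032, 0.999, -0.0]
ft_force: [-0.7, 0.8, 0.8]
width: 0.0758
grip_force: 0.0
```

Run:
```python
from h import *
s=state();print(s['width'],s['ft_force'])
rows([.635,.267,.20],-.062)
m=camera_model('wrist');f=grab_frame('wrist');cv2.imwrite('pics/w1.png',f[:,:,::-1])
print(proj(m,(.635,.267,.078)))
for b in blobs(f,(100,120,50),(125,255,255),None,150)[0]: print(b,onz(m,b[1],b[2],.078).round(4))
```

```text
0.07577983552627393 [-0.71002947  0.76990829  0.82816948]
t 1.55 tcp [0.546  0.3136 0.2051] turn [-0.   -0.01 -0.02] shift now [-2.3  -1.02  0.12] shift after turn [-2.29 -1.02  0.13]
(np.float64(234.36735670159948), np.float64(296.9447803110026))
(2461, np.float64(134.5), np.float64(206.5), 104, 180, 61, 54) [0.5431 0.1892 0.078 ]
(2203, np.float64(222.5), np.float64(197.4), 196, 170, 53, 55) [0.54  0.266 0.078]
(2117, np.float64(239.6), np.float64(291.4), 215, 263, 48, 57) [0.6296 0.2724 0.078 ]
(945, np.float64(76.6), np.float64(116.1), 64, 55, 25, 126) [0.4646 0.1546 0.078 ]
(770, np.float64(94.3), np.float64(244.5), 83, 183, 23, 118) [0.5755 0.1473 0.078 ]
(159, np.float64(247.5), np.float64(253.6), 228, 249, 36, 17) [0.5928 0.2829 0.078 ]
```

View pics/w1.png

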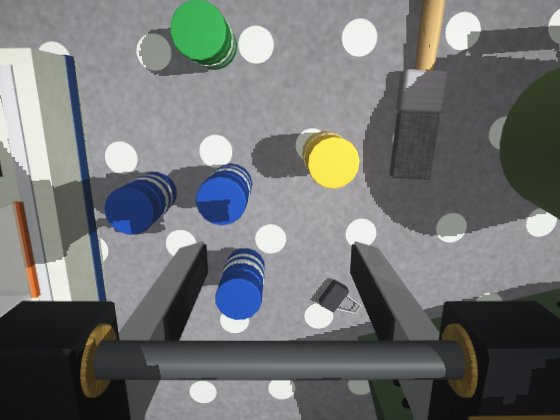

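The wrist view shows the target lid at about (239,296), clear of the clip at (335,295). Its two neighbours are at (222,197) and (135,205). Measured again it sits at about (0.634, 0.270).

Call:
move_arm([
  [[0, 0, 0, -0.6, -0.3, 0, 50], [0, 0, 0, -0.6, -0.3, 0, 50], [0, 0, 0, -0.6, -0.25, 0, 50], [0, 0, 0, -0.46, -0.09, 0, 50], [0, 0, 0, 0, 0, 0, 50], [0, 0, 0, 0, 0, 0, 50]],
])

```text
clock: 2.2
ee_pos: [0.6323, 0.2736, 0.2052]
eef_rot: [-0.001, 0.03, 1.0, 0.0]
ft_force: [0.5, -1.1, -0.2]
width: 0.0756
grip_force: 0.0
```

Run:
```python
from h import *
rows([.634,.270,.048],-.062)
m=camera_model('wrist');f=grab_frame('wrist')
print(proj(m,(.634,.27,.078)))
for b in blobs(f,(100,120,50),(125,255,255),None,150)[0]: print(b,onz(m,b[1],b[2],.078).round(4))
```

```text
t 2.2 tcp [0.6323 0.2736 0.2052] turn [ 0.   -0.01  0.01] shift now [-0.05 -0.09  3.93] shift after turn [-0.05 -0.09  3.93]
(np.float64(274.36757236503985), np.float64(202.91132899794488))
(2682, np.float64(163.9), np.float64(104.6), 134, 78, 62, 54) [0.5472 0.1866 0.078 ]
(2361, np.float64(259.3), np.float64(93.3), 233, 66, 54, 56) [0.5433 0.2637 0.078 ]
(2134, np.float64(274.6), np.float64(203.7), 250, 177, 50, 54) [0.6347 0.2702 0.078 ]
(1134, np.float64(108.5), np.float64(84.3), 97, 0, 24, 175) [0.5288 0.1447 0.078 ]
```

Call:
move_arm([
  [[0, 0, 0, -0.06, -0.09, 0.9, 50], [0, 0, 0, 0, 0, 0.9, 50], [0, 0, 0, 0, 0, 0.9, 50], [0, 0, 0, 0, 0, 0.7, 50], [0, 0, 0, 0, 0, 0.53, 50], [0, 0, 0, 0, 0, 0, 50], [0, 0, 0, 0, 0, 0, 130], [0, 0, 0, 0, 0, 0, 200]],
])

```text
clock: 3.05
ee_pos: [0.6366, 0.2691, 0.0505]
eef_rot: [0.002, 0.031, 1.0, 0.0]
ft_force: [0.2, 0.1, 0.5]
width: 0.063
grip_force: 0.0
```

Call:
move_arm([
  [[0, 0, 0, 0, 0, 0, 200], [0, 0, 0, 0, 0, 0, 200], [0, 0, 0, 0, 0, 0, 200]],
])

```text
clock: 3.35
ee_pos: [0.6364, 0.2686, 0.0495]
eef_rot: [0.001, 0.031, 1.0, 0.0]
ft_force: [-0.4, 1.1, 2.6]
width: 0.0437
grip_force: 15.0
```

Run:
```python
from h import *
s=state();print(s['width'],s['grip_force'],s['ft_force'])
rows([.4735,.0453,.20],-.062)
```

```text
0.043706559141582876 14.96372938156128 [-0.42758717  1.06422992  2.60667734]
t 3.35 tcp [0.6364 0.2686 0.0495] turn [0.01 0.01 0.  ] shift now [ 3.71 -5.82 -3.78] shift after turn [ 3.72 -5.82 -3.76]
```

Call:
move_arm([
  [[0, 0, 0, 0, 0, -0.6, 200], [0, 0, 0, 0, 0, -0.8, 200], [0, 0, 0, 0, 0, -0.9, 200], [0, 0, 0, 0.2, -0.3, -0.8, 200], [0, 0, 0, 0.45, -0.7, -0.4, 200], [0, 0, 0, 0.5, -0.75, -0.3, 200], [0, 0, 0, 0.5, -0.75, 0, 200], [0, 0, 0, 0.5, -0.75, 0, 200]],
], squeeze=20)

```text
clock: 4.15
ee_pos: [0.5409, 0.1428, 0.2005]
eef_rot: [0.0, 0.031, 1.0, -0.0]
ft_force: [-0.2, -1.2, -1.6]
width: 0.0437
grip_force: 19.9
```

Call:
move_arm([
  [[0, 0, 0, 0.5, -0.75, 0, 200], [0, 0, 0, 0.5, -0.75, 0, 200], [0, 0, 0, 0.4, -0.5, 0, 200], [0, 0, 0, 0.3, -0.3, 0, 200], [0, 0, 0, 0.15, -0.15, 0, 200], [0, 0, 0, 0, 0, 0, 200], [0, 0, 0, 0, 0, 0, 200]],
])

```text
clock: 4.85
ee_pos: [0.4623, 0.0508, 0.2004]
eef_rot: [0.0, 0.031, 1.0, 0.0]
ft_force: [0.3, -0.8, -1.4]
width: 0.0436
grip_force: 19.9
```

Run:
```python
from h import *
s=state();print(s['width'],s['grip_force'],s['ft_force'])
rows([.4735,.0453,.20],-.062)
m=camera_model('wrist');f=grab_frame('wrist');cv2.imwrite('pics/w2.png',f[:,:,::-1])
c,sn=np.cos(-.062),np.sin(-.062)
for dx,dy in((-1,-1),(-1,1),(1,1),(1,-1)):
    a,b=dx*.027,dy*.027;print(proj(m,(.4735+c*a-sn*b,.0453+sn*a+c*b,.075)))
```

```text
0.04355823732944125 19.944709539413452 [ 0.31281436 -0.77553163 -1.35513343]
t 4.85 tcp [0.4623 0.0508 0.2004] turn [0. 0. 0.] shift now [-0.29 -0.12  0.01] shift after turn [-0.29 -0.12  0.01]
(np.float64(240.50764620191018), np.float64(183.2788979918613))
(np.float64(304.6436198425106), np.float64(183.28007029985167))
(np.float64(303.46812768997495), np.float64(243.4064331759762))
(np.float64(242.1799808046755), np.float64(243.41243906022396))
```

View pics/w2.png

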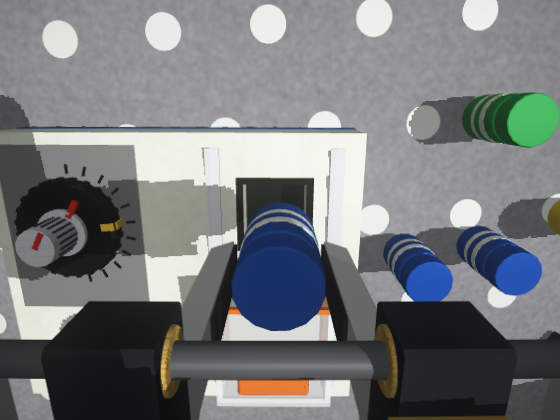

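The wrist view shows the pocket, with its rubber rim, spanning columns 237–313 and its front edge at row 178. That is about 2 mm left of my fit, so the pocket is at about (0.4735, 0.047). The jar is held straight.

Call:
move_arm([
  [[0, 0, 0, -0.2, -0.05, 0, 200], [0, 0, 0, -0.11, -0.03, 0.4, 200], [0, 0, 0, 0, 0, 0.6, 200], [0, 0, 0, 0, 0, 0.5, 200], [0, 0, 0, 0, 0, 0.2, 200], [0, 0, 0, 0, 0, 0, 200], [0, 0, 0, 0, 0, 0, 200]],
])

```text
clock: 5.6
ee_pos: [0.475, 0.0467, 0.1331]
eef_rot: [0.001, 0.031, 1.0, -0.0]
ft_force: [-0.0, 0.1, -1.5]
width: 0.0439
grip_force: 19.9
```

Run:
```python
from h import *
rows([.4745,.047,.0955],-.062)
```

```text
t 5.6 tcp [0.475  0.0467 0.1331] turn [-0.    0.01  0.  ] shift now [0.02 0.01 0.94] shift after turn [0.01 0.01 0.94]
```

Call:
move_arm([
  [[0, 0, 0, 0, 0, 0.2, 200], [0, 0, 0, 0, 0, 0.2, 200], [0, 0, 0, 0, 0, 0.2, 200], [0, 0, 0, 0, 0, 0.15, 200], [0, 0, 0, 0, 0, 0.1, 200], [0, 0, 0, 0, 0, 0.05, 200], [0, 0, 0, 0, 0, 0, 200]],
])

```text
clock: 6.3
ee_pos: [0.474, 0.0467, 0.096]
eef_rot: [-0.0, 0.031, 1.0, 0.0]
ft_force: [0.4, 0.4, -0.5]
width: 0.0437
grip_force: 19.9
```

Call:
move_arm([
  [[0, 0, 0, 0, 0, 0.03, 200], [0, 0, 0, 0, 0, 0.02, 200], [0, 0, 0, 0, 0, 0, 200]],
])

```text
clock: 6.6
ee_pos: [0.4743, 0.0467, 0.0945]
eef_rot: [0.0, 0.031, 1.0, -0.0]
ft_force: [0.3, -0.2, -1.6]
width: 0.0435
grip_force: 19.9
```

Call:
move_arm([
  [[0, 0, 0, 0, 0, 0.02, 200], [0, 0, 0, 0, 0, 0, 200]],
])

```text
clock: 6.8
ee_pos: [0.4747, 0.0466, 0.0944]
eef_rot: [0.0, 0.031, 1.0, -0.0]
ft_force: [-0.8, 0.8, 5.2]
width: 0.0441
grip_force: 20.0
```

Call:
move_arm([
  [[0, 0, 0, 0, 0, 0.02, 200], [0, 0, 0, 0, 0, 0, 200]],
])

```text
clock: 7.0
ee_pos: [0.475, 0.0468, 0.0942]
eef_rot: [0.001, 0.031, 1.0, 0.0]
ft_force: [-2.8, 2.1, 8.5]
width: 0.0433
grip_force: 20.0
```

Contact is felt at the right height, so the jar is seated. I'll release, lift, and go behind the guard handle.

Call:
move_arm([
  [[0, 0, 0, 0, 0, -0.02, 150], [0, 0, 0, 0, 0, 0, 90], [0, 0, 0, 0, 0, 0, 90], [0, 0, 0, 0, 0, 0, 90], [0, 0, 0, 0, 0, -0.3, 90], [0, 0, 0, 0, 0, -0.8, 90], [0, 0, 0, 0, 0, -0.9, 90], [0, 0, 0, 0, 0, -0.9, 90]],
])

```text
clock: 7.8
ee_pos: [0.4739, 0.0466, 0.2114]
eef_rot: [0.0, 0.031, 1.0, -0.0]
ft_force: [0.8, 0.5, 0.6]
width: 0.0608
grip_force: 0.0
```

Run:
```python
from h import *
s=state();print(s['width'],s['ft_force'])
rows([.609,.039,.215],-.062)
m=camera_model('wrist');f=grab_frame('wrist');cv2.imwrite('pics/w3.png',f[:,:,::-1])
for b in blobs(f,(5,150,120),(18,255,255),None,60)[0]: print(b,onz(m,b[1],b[2],.163).round(4))
```

```text
0.06081558478464422 [0.80798571 0.50683631 0.5671491 ]
t 7.8 tcp [0.4739 0.0466 0.2114] turn [-0.  0.  0.] shift now [-3.38  0.02 -0.09] shift after turn [-3.38  0.02 -0.09]
(609, np.float64(277.8), np.float64(289.8), 218, 287, 121, 6) [0.5164 0.0436 0.163 ]
```

View pics/w3.png

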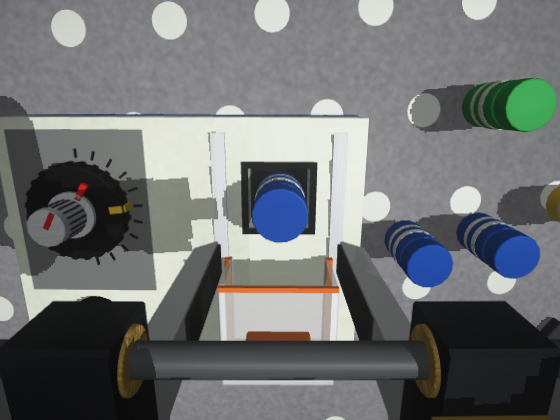

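The jar stands upright in the pocket (lid at 280,213), with the guard behind it and its handle near column 278. Going behind the handle with the fingers closed.

Call:
move_arm([
  [[0, 0, 0, -0.5, 0, 0, 255], [0, 0, 0, -0.8, 0, 0, 255], [0, 0, 0, -0.9, 0, 0, 255], [0, 0, 0, -0.8, 0, 0, 255], [0, 0, 0, -0.38, 0, 0, 255], [0, 0, 0, 0, 0, 0, 255], [0, 0, 0, 0, 0, 0, 255]],
])

```text
clock: 8.55
ee_pos: [0.6086, 0.0384, 0.2095]
eef_rot: [-0.0, 0.031, 1.0, 0.0]
ft_force: [-0.2, -0.5, -0.1]
width: 0.0082
grip_force: 0.0
```

Run:
```python
from h import *
rows([.610,.040,.146],-.062)
m=camera_model('wrist');f=grab_frame('wrist')
print(state()['width'])
for b in blobs(f,(5,150,100),(18,255,255),None,60)[0]: print(b,onz(m,b[1],b[2],.163).round(4))
```

```text
t 8.55 tcp [0.6086 0.0384 0.2095] turn [ 0. -0.  0.] shift now [-0.03  0.04  1.59] shift after turn [-0.03  0.04  1.59]
0.004486657221911393
(2124, np.float64(277.7), np.float64(175.7), 238, 162, 80, 28) [0.572  0.0402 0.163 ]
(704, np.float64(278.7), np.float64(106.0), 209, 104, 139, 6) [0.5304 0.0433 0.163 ]
```

Call:
move_arm([
  [[0, 0, 0, 0, 0.04, 0.6, 255], [0, 0, 0, 0, 0, 0.7, 255], [0, 0, 0, 0, 0, 0.3, 255], [0, 0, 0, 0.2, 0, 0, 255], [0, 0, 0, 0.2, 0, 0, 255], [0, 0, 0, 0.25, 0, 0, 255], [0, 0, 0, 0.25, 0, 0, 255], [0, 0, 0, 0.25, 0, 0, 255]],
])

```text
clock: 9.4
ee_pos: [0.5634, 0.0427, 0.1471]
eef_rot: [0.002, 0.031, 1.0, -0.0]
ft_force: [2.3, -0.4, 1.1]
width: 0.0008
grip_force: 1.0
```

Call:
move_arm([
  [[0, 0, 0, 0.25, 0, 0, 255], [0, 0, 0, 0.25, 0, 0, 255], [0, 0, 0, 0.25, 0, 0, 255], [0, 0, 0, 0.25, 0, 0, 255], [0, 0, 0, 0.2, 0, 0, 255], [0, 0, 0, 0.2, 0, 0, 255], [0, 0, 0, 0.15, 0, 0, 255]],
])

```text
clock: 10.1
ee_pos: [0.5006, 0.0467, 0.1453]
eef_rot: [-0.0, 0.031, 1.0, 0.0]
ft_force: [1.9, 0.3, 0.4]
width: 0.0004
grip_force: 0.9
```

Run:
```python
from h import *
c,s=np.cos(-.062),np.sin(-.062);t=np.array([.528,-.0425])
print(np.array([[c,s],[-s,c]])@(state()['ee_pos'][:2]-t),state()['ft_force'])
```

```text
[-0.03285525  0.08732532] [1.86953744 0.30169366 0.42715854]
```

Call:
move_arm([
  [[0, 0, 0, 0.1, 0, 0, 255], [0, 0, 0, 0.1, 0, 0, 255], [0, 0, 0, 0.05, 0, 0, 255], [0, 0, 0, 0.05, 0, 0, 255], [0, 0, 0, 0, 0, 0, 255]],
])

```text
clock: 10.6
ee_pos: [0.4925, 0.0472, 0.1455]
eef_rot: [0.005, 0.031, 0.999, 0.0]
ft_force: [14.2, 1.1, -8.8]
width: 0.0002
grip_force: 7.2
```

Call:
move_arm([
  [[0, 0, 0, 0.03, 0, 0, 255], [0, 0, 0, 0.03, 0, 0, 255], [0, 0, 0, 0, 0, 0, 255]],
])

```text
clock: 10.9
ee_pos: [0.4924, 0.0472, 0.1456]
eef_rot: [0.008, 0.032, 0.999, 0.0]
ft_force: [23.4, 2.1, -17.0]
width: 0.0006
grip_force: 11.7
```

Call:
move_arm([
  [[0, 0, 0, -0.4, 0, 0, 255], [0, 0, 0, 0, 0, -0.6, 200], [0, 0, 0, 0, 0, -0.9, 100], [0, 0, 0, 0, -0.5, -0.8, 60], [0, 0, 0, 0, -0.8, 0, 60], [0, 0, 0, 0, -0.8, 0, 60], [0, 0, 0, 0, -0.8, 0, 60], [0, 0, 0, 0, 0, 0, 60]],
])

```text
clock: 11.7
ee_pos: [0.495, -0.0719, 0.2369]
eef_rot: [-0.001, 0.033, 0.999, -0.0]
ft_force: [-0.2, 0.3, 0.1]
width: 0.0534
grip_force: 0.0
```

Run:
```python
from h import *
s=state();print(s['width'],s['ft_force'])
rows([.473,-.129,.2],-.062)
m=camera_model('wrist');f=grab_frame('wrist');cv2.imwrite('pics/w4.png',f[:,:,::-1])
for n,lo,hi,z in(('orange',(5,150,90),(18,255,255),.163),('red',(172,120,60),(180,255,255),.095),('red2',(0,120,60),(4,255,255),.095),('yel',(20,130,100),(35,255,255),.092),('green',(50,100,50),(85,255,255),.097)):
  for b in blobs(f,lo,hi,None,60)[0]: print(n,b,onz(m,b[1],b[2],z).round(4))
```

```text
0.05344510652518152 [-0.21902073  0.28163113  0.133756  ]
t 11.7 tcp [ 0.495  -0.0719  0.2369] turn [-0.   -0.02 -0.03] shift now [ 0.45 -1.46  0.92] shift after turn [ 0.46 -1.46  0.92]
orange (1673, np.float64(443.5), np.float64(178.5), 400, 166, 82, 25) [0.4728 0.0454 0.163 ]
orange (641, np.float64(437.6), np.float64(116.2), 374, 114, 125, 6) [0.4299 0.0393 0.163 ]
orange (334, np.float64(354.8), np.float64(161.9), 351, 114, 9, 97) [ 0.4571 -0.0166  0.163 ]
red2 (99, np.float64(225.7), np.float64(152.0), 221, 145, 11, 16) [ 0.4519 -0.1149  0.095 ]
red2 (81, np.float64(208.8), np.float64(177.4), 204, 170, 11, 16) [ 0.4732 -0.1321  0.095 ]
yel (311, np.float64(7.6), np.float64(321.2), 0, 308, 18, 27) [ 0.6065 -0.3534  0.092 ]
yel (118, np.float64(255.4), np.float64(171.5), 248, 166, 16, 11) [ 0.4712 -0.0908  0.092 ]
yel (105, np.float64(15.7), np.float64(387.5), 8, 378, 17, 17) [ 0.6867 -0.3666  0.092 ]
green (277, np.float64(228.3), np.float64(289.6), 220, 274, 16, 30) [ 0.5825 -0.1257  0.097 ]
```

View pics/w4.png

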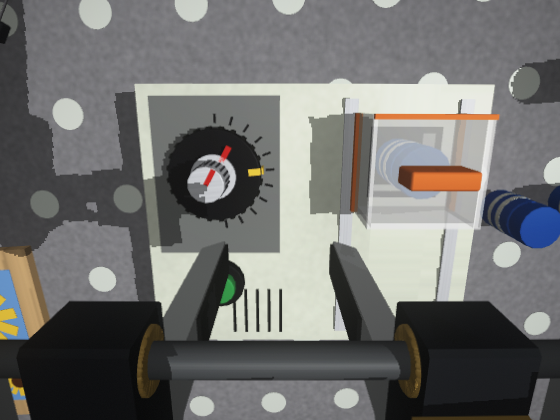

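The guard is shut over the jar: its handle measures (0.473, 0.045), right over the pocket. The pointer (226,152) and mark (255,171) are both visible, so I'll centre over the dial.

Call:
move_arm([
  [[0, 0, 0, 0.23, -0.7, 0.2, 60], [0, 0, 0, 0.23, -0.6, 0.2, 60], [0, 0, 0, 0, -0.16, 0.3, 60], [0, 0, 0, 0, 0, 0.2, 60], [0, 0, 0, 0, 0, 0, 60], [0, 0, 0, 0, 0, 0, 60]],
])

```text
clock: 12.35
ee_pos: [0.4741, -0.1254, 0.2013]
eef_rot: [-0.0, 0.03, 1.0, 0.0]
ft_force: [1.8, 0.1, -0.2]
width: 0.0723
grip_force: 0.0
```

```bash
cat > dial.py <<'E'
from h import *
import sys
m=camera_model('wrist');f=grab_frame('wrist')
cv2.imwrite(sys.argv[1],cv2.resize(f[100:300,150:410],None,fx=3,fy=3)[:,:,::-1])
u,v=map(int,proj(m,(.473,-.129,.091)));b=(u-75,max(v-75,0),u+75,v+75)
_,k=blobs(f,(0,0,0),(180,255,55),b);n,l,st,c=cv2.connectedComponentsWithStats(k)
i=1+np.argmax(st[1:,4]);pts=np.argwhere(l==i)[:,::-1].astype(np.float32)
h=cv2.convexHull(pts)[:,0];W=np.array([onz(m,x,y,.091)[:2] for x,y in h])
(cx,cy),r=cv2.minEnclosingCircle(W.astype(np.float32));ax=np.array([cx,cy]);print('axis',ax,'r',r,'pts r',np.percentile(np.hypot(*(W-ax).T),[5,50]))
for n,lo,hi,z in(('red',(172,120,60),(180,255,255),.097),('red2',(0,120,60),(4,255,255),.097),('yel',(20,130,100),(35,255,255),.092)):
  for q in blobs(f,lo,hi,b,20)[0]:
    P=onz(m,q[1],q[2],z)[:2];T=onz(m,q[1],q[2],.131)[:2]
    for nm,X in(('',P),('if top',T)):
      d=X-ax;print(n,nm,q[:3],X.round(4),'r',np.hypot(*d).round(4),'ang',(np.arctan2(d[1],-d[0])-.062).round(3))
print(state()['joint_pos'].round(2),state()['width']);rows([*ax,.103],-.062)
E
python3 dial.py pics/d1.png
```

```text
axis [ 0.47232747 -0.12478293] r 0.04684806987643242 pts r [0.0402755  0.04578517]
red2  (129, np.float64(289.2), np.float64(180.3)) [ 0.4523 -0.1155] r 0.0221 ang 0.37
red2 if top (129, np.float64(289.2), np.float64(180.3)) [ 0.4455 -0.1162] r 0.0282 ang 0.248
red2  (101, np.float64(278.4), np.float64(211.0)) [ 0.4767 -0.1255] r 0.0044 ang -3.045
red2 if top (101, np.float64(278.4), np.float64(211.0)) [ 0.467  -0.1249] r 0.0054 ang -0.089
yel  (138, np.float64(320.2), np.float64(200.0)) [ 0.471  -0.0913] r 0.0335 ang 1.468
yel if top (138, np.float64(320.2), np.float64(200.0)) [ 0.4608 -0.0953] r 0.0317 ang 1.135
[-0.49 -0.13  1.96  0.    1.32 -2.  ] 0.0716070798258327
t 12.4 tcp [ 0.4743 -0.1256  0.2017] turn [0.   0.   0.01] shift now [0.05 0.02 2.47] shift after turn [0.05 0.02 2.47]
```

View pics/d1.png

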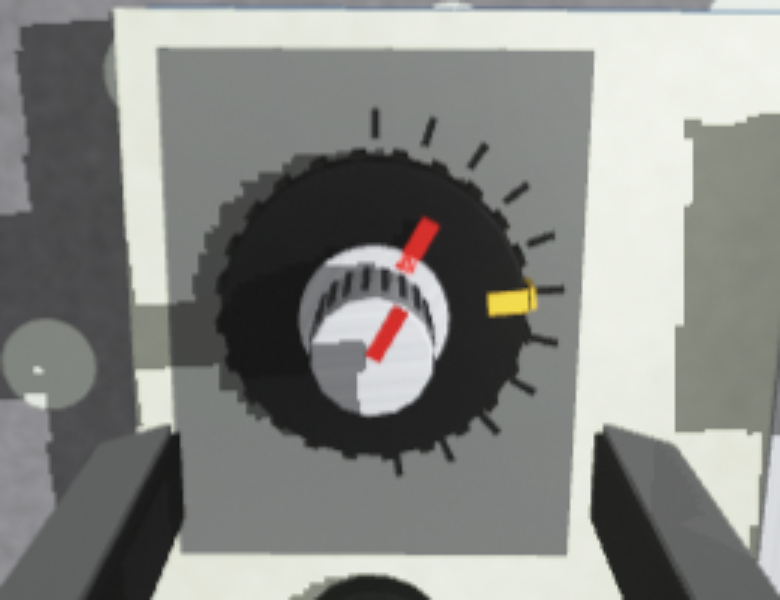

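The crop shows the knob top centre at crop px (372,355), the flange at (374,318) and the ring centre at (372,304). The pointer runs from (407,265) to (433,220), the top stripe from (375,358) to (403,312), and the mark's centre is at (511,301).

Run:
```python
from h import *
m=camera_model('wrist');g=lambda u,v,z:onz(m,150+u/3,100+v/3,z)[:2]
A=[g(372,355,.131),g(374,318,.097),g(372,304,.091)];print(np.round(A,4))
ax=np.mean(A,0);print('axis',ax)
an=lambda d:np.arctan2(d[1],-d[0])-.062
print('pointer line',an(g(433,220,.097)-g(407,265,.097)),'stripe',an(g(403,312,.131)-g(375,358,.131)))
P=g(436,220,.097);print('tip r',np.hypot(*(g(431,219,.097)-ax)),'centroid ang',an(onz(m,289.2,180.3,.097)[:2]-ax))
print('mark r',np.hypot(*(g(511,301,.092)-ax)),'ang',an(g(511,301,.092)-ax),'line',an(g(535,299,.092)-g(487,304,.092)))
rows([*ax,.105],-.062)
```

```text
[[ 0.4726 -0.1286]
 [ 0.4728 -0.1285]
 [ 0.4705 -0.1289]]
axis [ 0.47194849 -0.12868629]
pointer line 0.5085999749171068 stripe 0.5269491809271936
tip r 0.02990455083977502 centroid ang 0.5268086092303477
mark r 0.03723560578030447 ang 1.500932433335892 line 1.4619327669261002
t 12.4 tcp [ 0.4743 -0.1256  0.2017] turn [0.   0.   0.01] shift now [ 0.05 -0.08  2.42] shift after turn [ 0.05 -0.08  2.42]
```

Call:
move_arm([
  [[0, 0, 0, 0.04, -0.08, 0.6, 70], [0, 0, 0, 0, 0, 0.7, 70], [0, 0, 0, 0, 0, 0.6, 70], [0, 0, 0, 0, 0, 0.35, 70], [0, 0, 0, 0, 0, 0.17, 70], [0, 0, 0, 0, 0, 0, 70], [0, 0, 0, 0, 0, 0, 70]],
], squeeze=12)

```text
clock: 13.1
ee_pos: [0.4729, -0.1299, 0.1058]
eef_rot: [0.001, 0.031, 1.0, -0.0]
ft_force: [-0.3, 0.7, -0.2]
width: 0.0685
grip_force: 0.0
```

Run:
```python
from h import *
rows([.4725,-.1286,.105],-.062)
```

```text
t 13.1 tcp [ 0.4729 -0.1299  0.1058] turn [-0.01  0.01  0.  ] shift now [0.01 0.03 0.02] shift after turn [0.01 0.03 0.02]
```

Call:
move_arm([
  [[0, 0, 0, 0, 0.03, 0, 130], [0, 0, 0, 0, 0, 0, 200], [0, 0, 0, 0, 0, 0, 220], [0, 0, 0, 0, 0, 0, 220], [0, 0, 0, 0, 0, 0, 220], [0, 0, 0, 0, 0, 0, 220]],
])

```text
clock: 13.7
ee_pos: [0.4721, -0.1288, 0.1048]
eef_rot: [0.0, 0.031, 1.0, -0.0]
ft_force: [-0.6, -1.3, -0.5]
width: 0.0298
grip_force: 12.0
```

Gripped: 29.8 mm wide with no side load. Turning clockwise about 54°.

Call:
move_arm([
  [[0, 0, 0.5, 0, 0, 0, 220], [0, 0, 0.9, 0, 0, 0, 220], [0, 0, 0.9, 0, 0, 0, 220], [0, 0, 0.9, 0, 0, 0, 220], [0, 0, 0.9, 0, 0, 0, 220], [0, 0, 0.9, 0, 0, 0, 220], [0, 0, 0.9, 0, 0, 0, 220], [0, 0, 0.9, 0, 0, 0, 220]],
])

```text
clock: 14.5
ee_pos: [0.4731, -0.1272, 0.1048]
eef_rot: [0.001, 0.487, 0.873, 0.002]
ft_force: [5.3, 4.1, -0.8]
width: 0.0297
grip_force: 12.0
```

Call:
move_arm([
  [[0, 0, 0, 0, 0, 0, 220], [0, 0, 0, 0, 0, 0, 220]],
])

```text
clock: 14.7
ee_pos: [0.4731, -0.1272, 0.1048]
eef_rot: [0.001, 0.485, 0.875, 0.002]
ft_force: [3.1, 4.4, -0.6]
width: 0.0298
grip_force: 12.0
```

Run:
```python
from h import *
rows([.4725,-.1286,.105],-.062-.965)
```

```text
t 14.7 tcp [ 0.4731 -0.1272  0.1048] turn [ 0.03 -0.01  0.11] shift now [-0.02 -0.03 -0.01] shift after turn [-0.02 -0.03 -0.01]
```

Call:
move_arm([
  [[0, 0, 0, 0, 0, 0, 150], [0, 0, 0, 0, 0, 0, 90], [0, 0, 0, 0, 0, 0, 70], [0, 0, 0, 0, 0, -0.4, 70], [0, 0, 0, 0, 0, -0.8, 70], [0, 0, 0, 0, 0, -0.8, 70], [0, 0, 0, 0, 0, -0.4, 70], [0, 0, 0, 0, 0, 0, 70]],
])

```text
clock: 15.5
ee_pos: [0.4736, -0.1293, 0.2035]
eef_rot: [0.003, 0.484, 0.875, -0.0]
ft_force: [-0.4, -0.2, -0.2]
width: 0.0683
grip_force: 0.0
```

```bash
python3 dial.py pics/d2.png
```

```text
axis [ 0.4718504  -0.12785463] r 0.043643832206726074 pts r [0.04216847 0.04297576]
red2  (124, np.float64(294.2), np.float64(178.7)) [ 0.4716 -0.1044] r 0.0235 ang 1.499
red2 if top (124, np.float64(294.2), np.float64(178.7)) [ 0.4667 -0.0994] r 0.0289 ang 1.33
red2  (97, np.float64(284.2), np.float64(208.9)) [ 0.4782 -0.1294] r 0.0065 ang -2.958
red2 if top (97, np.float64(284.2), np.float64(208.9)) [ 0.4725 -0.1215] r 0.0064 ang 1.606
yel  (148, np.float64(302.9), np.float64(162.8)) [ 0.4713 -0.0907] r 0.0372 ang 1.493
yel if top (148, np.float64(302.9), np.float64(162.8)) [ 0.4658 -0.087 ] r 0.0413 ang 1.362
[-0.5  -0.14  1.96 -0.    1.31 -1.06] 0.06798942890690919
t 15.55 tcp [ 0.4726 -0.1288  0.2015] turn [-0.    0.02 -6.8 ] shift now [ 0.03 -0.01  2.46] shift after turn [0.02 0.02 2.46]
```

View pics/d2.png

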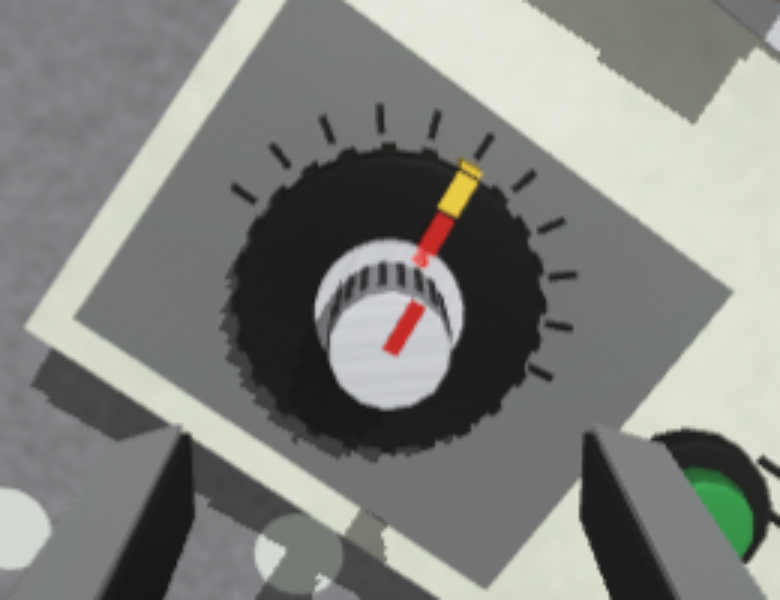

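The pointer (1.499 rad) lies in line with the yellow mark (1.493 rad), and the mark hasn't moved. The gripper is clear, so on to the button.

Run:
```python
from h import *
rows([.5828,-.135,.2],-.062-.955)
```

```text
t 15.55 tcp [ 0.4726 -0.1288  0.2015] turn [0.01 0.01 0.04] shift now [-1.59  2.25  0.04] shift after turn [-1.58  2.26  0.04]
```

Call:
move_arm([
  [[0, 0, 0, -0.4, 0.55, 0, 150], [0, 0, 0, -0.5, 0.7, 0, 255], [0, 0, 0, -0.5, 0.7, 0, 255], [0, 0, 0, -0.19, 0.3, 0, 255], [0, 0, 0, 0, 0, 0, 255], [0, 0, 0, 0, 0, 0, 255]],
])

```text
clock: 16.15
ee_pos: [0.581, -0.1341, 0.1987]
eef_rot: [-0.002, 0.484, 0.875, -0.0]
ft_force: [-0.1, 0.5, 0.1]
width: 0.0233
grip_force: 0.0
```

Run:
```python
from h import *
m=camera_model('wrist');f=grab_frame('wrist');print(state()['width'])
for b in blobs(f,(50,100,50),(85,255,255),None,100)[0]: print(b,onz(m,b[1],b[2],.095).round(4))
rows([.5828,-.135,.1],-.062-.955)
```

```text
0.01932037840145837
(1248, np.float64(280.7), np.float64(209.1), 262, 189, 39, 41) [ 0.5819 -0.1348  0.095 ]
t 16.2 tcp [ 0.5809 -0.1342  0.1992] turn [-0.01 -0.02  0.04] shift now [-0.05  0.03  2.48] shift after turn [-0.04  0.03  2.48]
```

Centred on the button (0.582, −0.135). I'll come down to just above it, then press.

Call:
move_arm([
  [[0, 0, 0, -0.02, 0.02, 0.6, 255], [0, 0, 0, 0, 0, 0.7, 255], [0, 0, 0, 0, 0, 0.6, 255], [0, 0, 0, 0, 0, 0.3, 255], [0, 0, 0, 0, 0, 0.1, 255], [0, 0, 0, 0, 0, 0, 255]],
])

```text
clock: 16.8
ee_pos: [0.5831, -0.1348, 0.1089]
eef_rot: [0.0, 0.484, 0.875, 0.0]
ft_force: [-0.4, -0.0, 0.2]
width: 0.0003
grip_force: 0.0
```

Call:
move_arm([
  [[0, 0, 0, 0, 0, 0.1, 255], [0, 0, 0, 0, 0, 0.1, 255], [0, 0, 0, 0, 0, 0.07, 255], [0, 0, 0, 0, 0, 0, 255]],
])

```text
clock: 17.2
ee_pos: [0.5831, -0.1346, 0.0976]
eef_rot: [-0.0, 0.484, 0.875, -0.0]
ft_force: [0.5, -0.2, 0.1]
width: 0.0004
grip_force: 0.0
```

Call:
move_arm([
  [[0, 0, 0, 0, 0, 0.05, 255], [0, 0, 0, 0, 0, 0.05, 255], [0, 0, 0, 0, 0, 0.05, 255], [0, 0, 0, 0, 0, 0.03, 255], [0, 0, 0, 0, 0, 0, 255]],
])

```text
clock: 17.7
ee_pos: [0.5835, -0.1348, 0.0913]
eef_rot: [0.0, 0.484, 0.875, 0.0]
ft_force: [-2.0, 2.2, 6.3]
width: 0.001
grip_force: 2.8
```

Call:
move_arm([
  [[0, 0, 0, 0, 0, 0.03, 255], [0, 0, 0, 0, 0, 0, 255]],
])

```text
clock: 17.9
ee_pos: [0.5835, -0.1349, 0.0911]
eef_rot: [0.0, 0.484, 0.875, -0.0]
ft_force: [-4.5, 1.5, 10.8]
width: 0.0008
grip_force: 5.7
```

The button is at its stop: z 0.091, and the force rises without further travel. Retracting.

Call:
move_arm([
  [[0, 0, 0, 0, 0, 0.02, 255], [0, 0, 0, 0, 0, -0.2, 255], [0, 0, 0, 0, 0, -0.4, 255], [0, 0, 0, 0, 0, -0.8, 255], [0, 0, 0, 0, 0, -0.9, 255], [0, 0, 0, -0.5, 0.5, -0.9, 255], [0, 0, 0, -0.6, 0.6, -0.3, 255], [0, 0, 0, 0, 0, 0, 255]],
])

```text
clock: 18.7
ee_pos: [0.6474, -0.15, 0.2321]
eef_rot: [0.003, 0.484, 0.875, 0.0]
ft_force: [-1.6, -0.1, -0.2]
width: 0.0005
grip_force: 0.0
```

Run:
```python
from h import *
f=grab_frame('side');cv2.imwrite('pics/end.png',cv2.resize(f[150:310,200:380],None,fx=3.6,fy=3.6)[:,:,::-1]);print(state()['ee_pos'],state()['ft_force'])
```

```text
[ 0.64520123 -0.14920432  0.22988039] [-0.34907814  0.77886608 -0.68391798]
```

View pics/end.png

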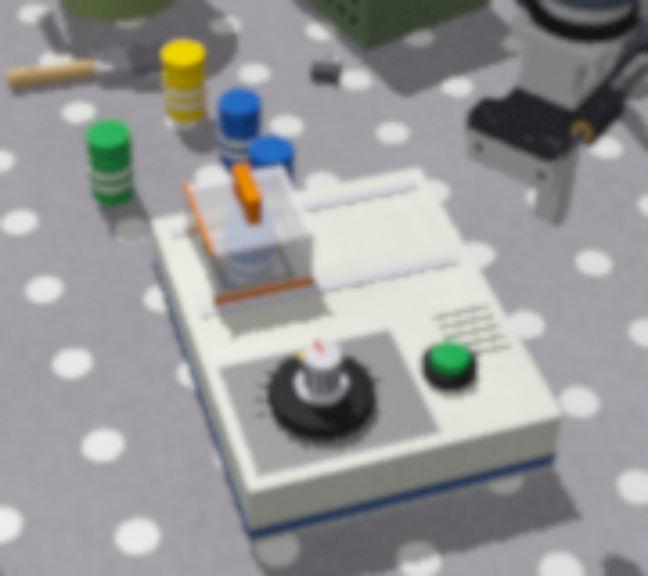

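The final side view shows the guard shut over the jar (handle at crop 247,195). The button is back up at (450,358), the other jars are in place, and the arm is clear.

```bash
python3 -c "
from station import *
print(close_job())"
```

```text
the job is handed in; nothing more can be done
None
```

The job is handed in at about 19 s: the blue jar is in the pocket, the guard is shut, the timer pointer is on the yellow mark with the ring unmoved, and the start button was pressed fully and came back up; no verdict was returned.

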